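Hang the heel carrier at its mark, then unlatch the heel press and hold it open

TASK

Get the green heel press ready for unloading: hook the carrier with the orange grip onto the rail at the blue band and, without lifting it off, slide it along the rail until its hook is over the red band and let go of it. Then pull the press's red latch sideways against its spring, lift the arm off its ball so that its front end is at least 7 cm higher than before, and finish while holding it up there, because it falls if it is let go. Leave the heel block in the press and the things around undisturbed.

Things in the scene. Friction and masses are not known exactly. Their poses are not given: they have to be found in the camera images.
- carrier_grip (a point): centre of the carrier's orange grip, a block 22 (x) by 16 (y) by 42 mm tall on top of the carrier, 137 mm above the underside of its foot. Axes are the carrier's: z up, y across the hook, x points the way the hook opens (at the start roughly away from the robot). Grip it across y from above
- carrier_hook (a point): middle of the underside of the hook's top, 32 mm below carrier_grip, the same axes; the rail's top lies against it when hung. The hook is an upside-down U, 24 mm wide (y), inner gap 17 mm (x): long stem on its -x side, on its +x side a short lip ending 17 mm below this point. The rail enters from the +x side between lip and tray (80 mm apart): lip over the rail, then lower
- blue_band (a point): centre of the blue band (20 mm long) on the axis of the fixed rail, near its left end. The rail is a level steel bar 12 mm thick, 270 mm long along this point's y, axis 165 mm above the bench; its posts, up to 10 mm above the axis, are 52 mm from the band along +y and 202 mm along -y. x points level away from the robot, z up
- red_band: centre of the red band (20 mm long) on the rail's axis, 95 to 140 mm from the blue band along the rail's -y; the same axes as blue_band
- latch_grip (a point): point on the red latch grip, 20 mm below its top: an upright block 22 (x) by 14 (y) by 50 mm tall on the press arm's front end, free above a slide plate 29 mm below this point; 122 mm above the bench with the arm down. x runs towards the hinge, y the way the latch is pulled (left), z up. Pinched across y from above, it both pulls the latch and carries the arm
- press_hinge (a point): middle of the hinge axis of the press arm, 72 mm above the bench, 200 mm behind the latch grip along the press's x and 50 mm below latch_grip; the axis runs along this point's y. Axes are those of the fixed press (x from the front to the hinge, z up)
- press_latch (a joint): spring latch, m: 0 shut, 0.016 fully pulled along its +y. Its tooth sits under a flange below the ball and locks the arm down until pulled by 0.008 or more. The spring pushes back with about 4 N shut, 9 N fully pulled. The latch rides on the arm; once its tooth is above the flange it may spring back
- press_arm (a joint): press arm, rad: 0 down on the ball, grows as the front end rises about the hinge, stop at 0.7. Arm 0.45 kg, balanced by nothing: it falls if let go. The latch grip goes 7 cm higher at 0.38
- press: the fixed green heel press: base plate 280 (x) by 110 (y) by 12 mm, origin at the centre of its underside; ball 100 mm to its front (-x), hinge 100 mm to its rear (+x). Includes its arm and latch
- heel_block: brown and black heel block, 72x65x16 mm, loose on the press's base plate below the arm's rubber pad; leave it there. Origin at the centre of its underside
- carrier: loose aluminium carrier, about 0.14 kg, 155 mm tall, standing upright on the bench on its tray foot, 66 (x) by 60 (y) mm, which reaches below the hook; origin at the centre of the foot's underside, the same axes as carrier_grip
- brown_bottle: small brown bottle with black cap, 40 mm across, 85 mm tall, bystander; origin at the centre of its underside
- blue_tin: flat round tin with blue lid, 77 mm across, 25 mm tall, bystander; origin at the centre of its underside
- brush: wooden shoe brush, 50x160x36 mm, bystander; origin at the centre of its underside
There are look-alikes about, which are no part of the job. Several things have the shape of the carrier; the one meant has the colours described above.

How it is judged:
By the outcome, as a careful person would: the job done as asked, in the order asked, and still so for the second after the job is handed in, while the arm keeps its last pose, push and grip.
It also fails if it takes over 58 s, if anything falls off the work surface, if the arm or the gripper's body presses on something with over 40 N, if the wrist force passes 120 N, or if a joint passes its speed limit or range.

ROBOT

A 6-joint arm with a two-finger parallel gripper is mounted at the origin on a cart in front of the work surface, level with it; the furniture and walls round the work are solid. World frame = base frame: x ahead of the robot, y to its left, z up, the work surface at z = 0. Lengths are in m, angles in rad, forces in N, time in s.
With the tool pointing down it reaches from about 0.275 to 0.875 m from the base axis. Payload 12.5 kg.
Tool frame: the origin (TCP) lies on the centre line of the jaws, within the pads' length; the fingertips stand r.finger_overhang ahead of it and the grasp point (between the pads) lies 3 mm ahead of it (r.finger_overhang is the distance from the TCP to the fingertips, in m); z points along the fingers, y is the line along which they close (so a half turn about z gives the same grasp; the last joint's range is limited). The gripper opens to 85 mm and grips with 20 to 120 N. Pads are 22 mm wide; open, the fingers measure 114 mm over their backs; the gripper's body (76 mm by 85 mm) begins 54 mm behind the grasp point. The pads swing forward as they close: fully open they stand 13 mm farther back than shut.
Start: joints at [-0.085, 0.351, 1.652, -0, 1.139, -0.085], TCP at [0.55, 0, 0.253] pointing down, gripper open.
Joint ranges: [-2.75, 2.75], [-0.79, 2.1], [0.01, 2.65], [-1.57, 4.71], [0.07, 3.14], [-2.87, 2.87]. Speed limits (rad/s): [2.22, 2.22, 2.79, 3.14, 3.14, 3.14].

INTERFACE

Orientations are given as a unit quaternion [x, y, z, w].
In Python, from cell import r, optics gives the robot as it stands. The module is installed in compiled form; this text tells all that it offers. Calls block until the motion is done:
- r.move_to(position, orientation): joint-space move of the TCP to a pose.
- r.move_linear(position, rot=None, vel=0.15): straight line of the TCP; rot=None keeps the orientation; vel is the mean speed in m/s.
- r.set_joints(angles): joint-space move.
- r.set_gripper(opening, squeeze=None): opening from 0.0 (shut) to 1.0 (fully open); squeeze is the grip in N (None keeps the last); returns when the fingers have stopped.
- r.sleep(seconds).
- r.inverse_kinematics(position, orientation): joint angles nearest the present ones, or None.
- optics.get_image(name): name is "scene" or "side" or "wrist"; returns a dict with "pixels" (480x640x3 uint8, red, green, blue), "depth" (480x640 float32, m along the optical axis (not along the pixel's ray), 0 where there is no reading), "fx", "fy", "cx", "cy" (pixels), "camera_from_world" (4x4, takes a point from world to camera coordinates); the wrist camera has in their place "mount" (4x4, takes a point from camera to tool coordinates, whose origin is the TCP and whose axes are the flange's). Camera axes: x right, y down, z forward; pixel columns grow to the right and rows downward; lengths in m; the calibration is good to about 2 mm. The wrist camera is an equidistant fisheye: a pixel r from the principal point sees the ray r / f radians off the axis. A picture is of the moment at which its call begins: read the wrist's pose just before it.
A pose or a line that the arm cannot do raises r.PlanningError and nothing moves.
- r.hand_in(): hands the job in; it is judged then, once.
Readings, each from a call of its own:
- r.current_t(): time.
- r.current_q(): joint angles.
- r.current_qvel(): joint speeds.
- r.current_effort(): joint torques, N m.
- r.current_tool_pos(): TCP position.
- r.current_ee_rot(): TCP orientation.
- r.current_contact_force(): force on the tool from outside, world axes, zero at the start.
- r.current_torque(): the same for the moment, N m.
- r.current_opening(): opening from 0.0 (shut) to 1.0 (fully open).
- r.current_finger_force(): force on a finger pad.
Only numpy, scipy, OpenCV 4.12 (cv2) and the standard library are available. Lean on these libraries where they do the work, as an engineer would, in place of code of your own. Each camera call takes 0.05 s, during which the arm holds its last target. There are 200 camera calls.

## Working session

There is one attempt and no reset: what is moved stays moved. The work goes in short steps, each a Python script; the robot and the scene stay as the last script left them, time stands still between calls to the robot, and variables do not carry over. Pictures are saved under pics/ and viewed, at most 10 in all, crops included, and the job is handed in when it is done.

```bash
mkdir -p pics
cat > h.py <<'E'
import numpy as np, cv2
from cell import r, optics
from scipy.spatial.transform import Rotation as R
def pts(im):
    "world points per pixel from depth"
    h,w=im['depth'].shape; v,u=np.mgrid[:h,:w]; d=im['depth']
    c=np.stack([(u-im['cx'])/im['fx']*d,(v-im['cy'])/im['fy']*d,d],-1)
    T=np.linalg.inv(im['camera_from_world']); return c@T[:3,:3].T+T[:3,3]
def down(yaw):
    "tool down; tool y axis along world direction at angle yaw from world y"
    return (R.from_euler('z',yaw)*R.from_euler('x',np.pi)).as_quat()
def save(im,n,crop=None,s=1):
    p=im['pixels'][:,:,::-1]
    if crop: p=p[crop[1]:crop[3],crop[0]:crop[2]]
    cv2.imwrite('pics/'+n,cv2.resize(p,None,fx=s,fy=s,interpolation=cv2.INTER_CUBIC))
E
python3 - <<'E'
from h import *
import pickle
print(r.current_ee_rot(),r.finger_overhang,r.current_opening(),r.current_t())
for n in('scene','side'):
    im=optics.get_image(n); save(im,n+'.png'); pickle.dump(im,open(n+'.pkl','wb'))
    print(n,np.linalg.inv(im['camera_from_world']).round(3).tolist(),im['fx'],(im['depth']>0).mean())
im=optics.get_image('wrist');pickle.dump(im,open('wrist.pkl','wb'));print(im['mount'].round(3).tolist(),im['fx'])
E
```

```text
[ 7.07089981e-01  7.07123339e-01 -3.88422662e-04 -4.38601632e-04] 0.022 0.9985065222152124 0.0
scene [[-0.84, -0.256, 0.478, -0.067], [-0.543, 0.397, -0.74, 0.945], [0.0, -0.881, -0.472, 0.682], [0.0, 0.0, 0.0, 1.0]] 497.2547273252113 0.995966796875
side [[0.613, -0.56, 0.558, -0.264], [-0.79, -0.431, 0.436, -0.576], [-0.003, -0.708, -0.706, 1.113], [0.0, 0.0, 0.0, 1.0]] 588.7496659308995 0.9959212239583334
[[0.0, -0.95, -0.311, 0.08], [1.0, 0.0, 0.0, -0.0], [-0.0, -0.311, 0.95, -0.121], [0.0, 0.0, 0.0, 1.0]] 371.64829954431775
```

View pics/scene.png

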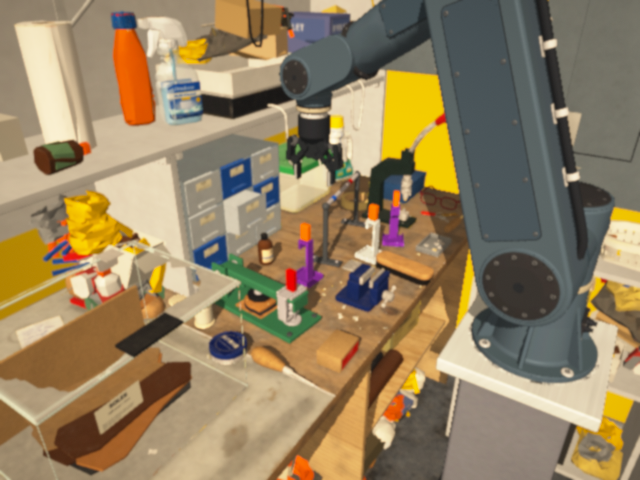

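View pics/side.png

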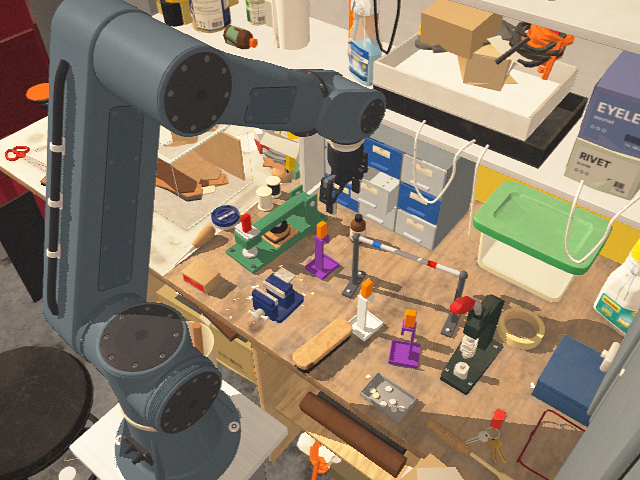

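Side view: the aluminium carrier is at about (366,300) with its orange grip at (366,288); the purple ones are look-alikes. The rail's blue band is at (372,243) and its red band at (432,264). The press is at (275,235) with its red latch at (246,224).

```bash
cat > m.py <<'E'
from h import *
import pickle
im=pickle.load(open('side.pkl','rb')); P=pts(im); hsv=cv2.cvtColor(im['pixels'],cv2.COLOR_RGB2HSV)
H,S,V=[hsv[...,i].astype(int) for i in range(3)]
def rep(n,m,box,zr):
    k=np.zeros(m.shape,bool);u0,v0,u1,v1=box;k[v0:v1,u0:u1]=m[v0:v1,u0:u1]
    k&=(P[...,2]>zr[0])&(P[...,2]<zr[1]);q=P[k]
    print(n,len(q),'med',np.median(q,0).round(4),'lo',np.percentile(q,3,0).round(4),'hi',np.percentile(q,97,0).round(4)); return q
red=((H<7)|(H>173))&(S>150)&(V>90); org=(H>=5)&(H<20)&(S>180)&(V>150); blue=(H>95)&(H<125)&(S>100); green=(H>60)&(H<90)&(S>80)
g=rep('grip',org,(350,275,380,305),(.09,.2))
t=g[g[:,2]>g[:,2].max()-.006];print('grip top',len(t),t.mean(0).round(4),cv2.minAreaRect((t[:,:2]*1000).astype(np.float32)))
b=rep('blue',blue,(355,230,400,258),(.14,.19))
rd=rep('red',red,(415,250,450,275),(.14,.19))
l=rep('latch',red,(235,205,262,240),(.07,.2))
t=l[l[:,2]>l[:,2].max()-.006];print('latch top',len(t),t.mean(0).round(4),cv2.minAreaRect((t[:,:2]*1000).astype(np.float32)))
rail=P[235:285,355:465].reshape(-1,3); rail=rail[(rail[:,2]>.162)&(rail[:,2]<.175)]
c=rail.mean(0);d=np.linalg.svd(rail[:,:2]-c[:2])[2][0];s=(rail[:,:2]-c[:2])@d;print('rail',len(rail),c.round(4),d,np.percentile(s,[1,99]))
gr=rep('greenbase',green,(220,180,340,280),(.005,.02));print(cv2.minAreaRect((gr[:,:2]*1000).astype(np.float32)))
ga=rep('greenarm',green,(220,180,340,280),(.06,.2));print(cv2.minAreaRect((ga[:,:2]*1000).astype(np.float32)))
w=rep('carrierfoot',(S<60)&(V>120),(345,300,390,345),(.004,.03));print(cv2.minAreaRect((w[:,:2]*1000).astype(np.float32)))
save(im,'crop.png',(210,170,480,370),2.9)
E
python3 m.py
```

```text
grip 166 med [ 0.445  -0.143   0.1423] lo [ 0.4392 -0.1477  0.1173] hi [ 0.4592 -0.1313  0.1564]
grip top 44 [ 0.4495 -0.1407  0.1542] ((450.7490234375, -139.4933624267578), (15.71911907196045, 20.591224670410156), 78.37092590332031)
blue 45 med [ 0.5472 -0.0967  0.1676] lo [ 0.5417 -0.1055  0.1605] hi [ 0.555  -0.0886  0.171 ]
red 52 med [ 0.5704 -0.2262  0.1678] lo [ 0.5651 -0.2355  0.1608] hi [ 0.5784 -0.2179  0.173 ]
latch 156 med [0.4526 0.2218 0.1233] lo [0.4452 0.2172 0.0944] hi [0.4661 0.2327 0.1418]
latch top 20 [0.4544 0.2245 0.1413] ((454.3336486816406, 222.6953582763672), (18.196325302124023, 14.608792304992676), 32.23745346069336)
rail 588 [ 0.5621 -0.1775  0.168 ] [ 0.17468873 -0.98462371] [-0.13189864  0.12260377]
greenbase 1389 med [0.5048 0.1927 0.0101] lo [0.4182 0.1572 0.0059] hi [0.6711 0.2673 0.0157]
((553.8234252929688, 214.5847625732422), (112.1129379272461, 279.736572265625), 84.45024108886719)
greenarm 1164 med [0.5635 0.2068 0.08  ] lo [0.4309 0.1769 0.0625] hi [0.6646 0.2366 0.0894]
((550.978271484375, 212.14620971679688), (64.60395812988281, 248.6617431640625), 86.1067123413086)
carrierfoot 311 med [ 0.4405 -0.1472  0.0075] lo [ 0.4176 -0.1707  0.0042] hi [ 0.4828 -0.1101  0.0267]
((449.73736572265625, -139.87747192382812), (61.02450180053711, 69.31688690185547), 82.80944061279297)
```

View pics/crop.png

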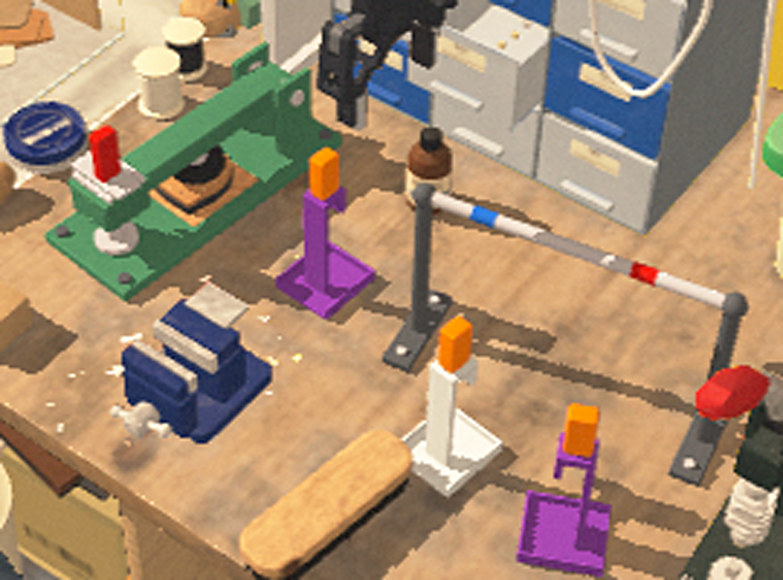

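```bash
cat >> h.py <<'E'
def wpts(im,T):
    "world points per pixel, wrist fisheye; T=tool pose 4x4 at picture time"
    h,w=im['depth'].shape; v,u=np.mgrid[:h,:w]; a=(u-im['cx'])/im['fx'];b=(v-im['cy'])/im['fy']
    t=np.hypot(a,b)+1e-9; d=im['depth']; k=np.tan(np.minimum(t,1.5))/t
    c=np.stack([a*k*d,b*k*d,d],-1); M=T@im['mount']; return c@M[:3,:3].T+M[:3,3]
def pose():
    T=np.eye(4);T[:3,:3]=R.from_quat(r.current_ee_rot()).as_matrix();T[:3,3]=r.current_tool_pos();return T
def masks(im):
    H,S,V=[x.astype(int) for x in cv2.split(cv2.cvtColor(im['pixels'],cv2.COLOR_RGB2HSV))]
    return dict(red=((H<5)|(H>173))&(S>150)&(V>90),org=(H>=5)&(H<20)&(S>180)&(V>150),blue=(H>95)&(H<125)&(S>100))
def rect(n,q):
    (c,s,a)=cv2.minAreaRect((q[:,:2]*1000).astype(np.float32)); print(n,len(q),q.mean(0).round(4),'rect',np.round(c,1),np.round(s,1),round(a,1))
E
python3 - <<'E'
from h import *
import pickle
im=pickle.load(open('side.pkl','rb'));P=pts(im)
for n,uv in dict(purpleL=(322,228),purpleR=(410,316),brushN=(345,328),bottlecap=(358,216)).items(): print(n,P[uv[1],uv[0]].round(3))
q=down(np.pi+np.radians(-8))
print(r.inverse_kinematics([.45,-.14,.26],q))
r.set_gripper(0.6,40)
r.move_to([.45,-.14,.25],q)
T=pose();im=optics.get_image('wrist');P=wpts(im,T);m=masks(im);save(im,'w1.png')
k=m['org']&(P[...,2]>.1)&(P[...,2]<.2)&(np.hypot(P[...,0]-.45,P[...,1]+.14)<.04)
g=P[k];t=g[g[:,2]>np.percentile(g[:,2],95)-.006];rect('grip top',t)
for c in('blue','red'):
    k=m[c]&(P[...,2]>.155)&(P[...,2]<.18)&(P[...,0]>.52)&(P[...,0]<.6);
    if k.any(): rect(c,P[k]); print(np.percentile(P[k],[3,97],0).round(4))
w=P[(P[...,2]>.003)&(P[...,2]<.02)&(np.hypot(P[...,0]-.45,P[...,1]+.14)<.06)]; 
if len(w): rect('foot',w)
print(r.current_t(),r.current_contact_force())
E
```

```text
purpleL [0.527 0.043 0.152]
purpleR [ 0.433 -0.259  0.15 ]
brushN [ 0.396 -0.124  0.037]
bottlecap [0.673 0.039 0.086]
[-0.40044838  0.19912598  1.83874328  0.          1.1037234  -1.83161837]
grip top 407 [ 0.4512 -0.14    0.1541] rect [ 451.6 -137.2] [15.2 21.5] 83.8
foot 2571 [ 0.4461 -0.1374  0.0065] rect [ 452.1 -137.1] [60.6 65.9] 83.0
2.175 [ 0.1318362   0.1773586  -0.77701429]
```

View pics/w1.png

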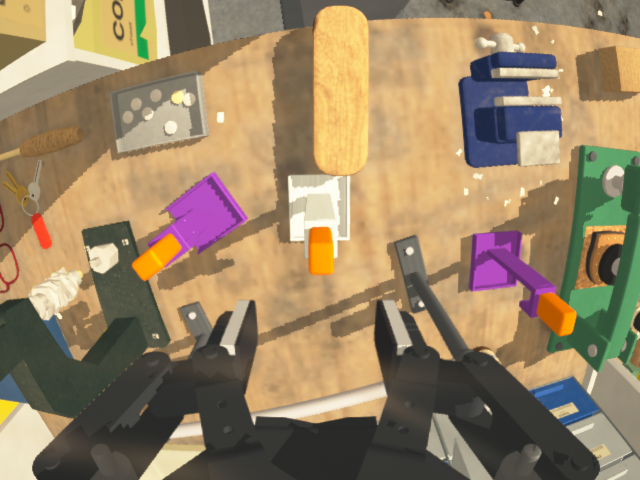

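The wrist view shows the carrier at (320,230) with the brush behind it at the top. The fingers straddle it freely. The foot and grip fits agree with the side view within 3 mm, so I'll grasp now.

```bash
cat > rail.py <<'E'
from h import *
YR=np.arctan2(.17469,.98462); X=np.array([np.cos(YR),np.sin(YR),0]); Y=np.array([-np.sin(YR),np.cos(YR),0])
BLUE=np.array([.549,-.0945,0])   # with side->wrist bias
RED=BLUE-.1316*Y
QR=down(np.pi+YR)
def at(p,z): return [p[0],p[1],z]
E
python3 - <<'E'
from rail import *
g=[.4516,-.1372]; q=down(np.pi+np.radians(-6.9))
r.move_to(g+[.19],q); r.move_linear(g+[.143],vel=.1)
r.set_gripper(0.0,45); print('open',r.current_opening(),r.current_finger_force(),r.current_contact_force())
r.move_linear(g+[.239],vel=.12); print(r.current_contact_force())
p=BLUE-.055*X
r.move_linear(at(p,.239),QR,vel=.1)
T=pose();w=optics.get_image('wrist');s=optics.get_image('side');save(s,'s2.png',(300,180,480,330),4)
P=pts(s);m=masks(s)
k=m['org']&(np.hypot(P[...,0]-p[0],P[...,1]-p[1])<.05)&(P[...,2]>.15)
if k.any(): rect('grip side',P[k]);print(P[k].min(0),P[k].max(0))
P=wpts(w,T);m=masks(w)
k=m['org']&(np.hypot(P[...,0]-p[0],P[...,1]-p[1])<.05)&(P[...,2]>.15)
if k.any(): rect('grip wrist',P[k]);print(P[k].min(0),P[k].max(0))
for c in('blue','red'):
    k=m[c]&(P[...,2]>.155)&(P[...,2]<.18)&(P[...,0]>.52)&(P[...,0]<.6)
    if k.any(): rect(c,P[k])
print(r.current_t(),r.current_opening(),p,r.current_tool_pos())
E
```

```text
open 0.17952516215137296 44.764410853385925 [0.66556506 1.6327564  5.69502556]
[ 0.75952843  0.16996196 -2.72981251]
grip side 114 [ 0.486  -0.1071  0.2343] rect [ 489.6 -105. ] [24.6 13. ] 26.4
[ 0.47846963 -0.11527272  0.20784051] [ 0.50237024 -0.09868746  0.25312213]
grip wrist 3638 [ 0.489  -0.1054  0.2413] rect [ 494.1 -104.5] [22.8 15.3] 10.4
[ 0.48214222 -0.11345155  0.21075079] [ 0.50558246 -0.09577675  0.25181129]
red 410 [ 0.572  -0.2244  0.1692] rect [ 573.5 -224.4] [11.9 20.4] 10.9
5.2917 0.184423956457932 [ 0.49484571 -0.10410798  0.        ] [ 0.49441992 -0.10439564  0.23886915]
```

View pics/s2.png

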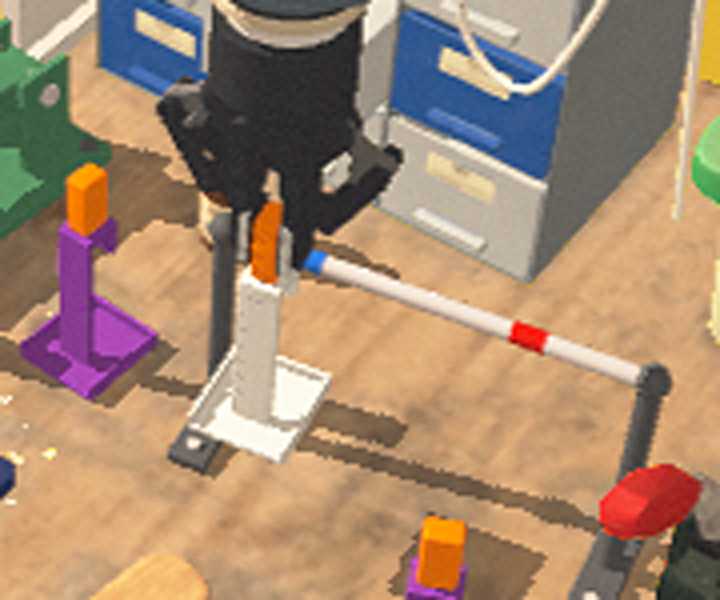

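The carrier is held upright at the pre-hang pose, and the wrist view puts the red band within 1.5 mm of plan. Next I advance until the stem touches the rail, back off, then lower.

Run:
```python
from rail import *
r.move_linear(at(BLUE-.006*X,.239),vel=.1)
r.sleep(.2);f0=np.array(r.current_contact_force()); hit=None
for d in np.arange(-.005,.0085,.001):
    r.move_linear(at(BLUE+d*X,.239),vel=.03); f=(np.array(r.current_contact_force())-f0)@X
    if f<-2.5: hit=d;break
print('hit',hit,f,r.current_t())
if hit is not None:
    c=hit-.0025-.0003; np.save('c.npy',c)
    r.move_linear(at(BLUE+c*X,.239),vel=.03); r.sleep(.1); f0=np.array(r.current_contact_force())
    r.move_linear(at(BLUE+c*X,.215),vel=.06)
    for z in np.arange(.214,.203,-.001):
        r.move_linear(at(BLUE+c*X,z),vel=.03); f=np.array(r.current_contact_force())-f0
        if f[2]>2.5: break
    print('z',z,f,r.current_t())
    s=optics.get_image('side');save(s,'s3.png',(300,180,480,330),4)
```

```text
hit 0.005999999999999999 -5.128526365111186 9.1333
z 0.209 [-1.24502526  1.15033524  7.46138995] 11.5333
```

View pics/s3.png

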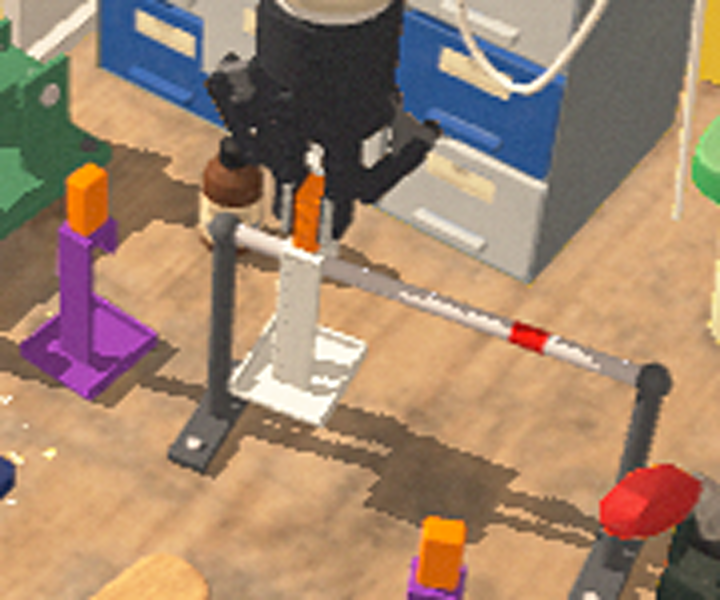

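The hook came down on the rail at exactly the predicted height (0.209) over the blue band, which it covers at about (308,250). Now I slide it.

Run:
```python
from rail import *
c=float(np.load('c.npy')); z=.2092; F=[]
for s in np.linspace(0,.132,12)[1:]:
    r.move_linear(at(BLUE+c*X-s*Y,z),vel=.06); f=np.array(r.current_contact_force()); F.append([f@X,f@Y,f[2]])
    if abs(f@X)>4: c+=np.sign(f@X)*.0005
    if f[2]<-1.5+1.2: z-=.0003
    elif f[2]>12: z+=.0003
    if np.abs(F[-1]).max()>25: print('abort');break
print(np.round(F,1).tolist(),c,z,r.current_t(),r.current_opening())
s=optics.get_image('side');save(s,'s4.png',(330,180,480,305),4)
P=pts(s);m=masks(s);k=m['org']&(np.hypot(P[...,0]-RED[0],P[...,1]-RED[1])<.05)&(P[...,2]>.17)
rect('grip',P[k]);k=m['red']&(np.hypot(P[...,0]-RED[0],P[...,1]-RED[1])<.03)&(P[...,2]>.15)&(P[...,2]<.175)
if k.any(): rect('red',P[k])
```

```text
[[0.4, -3.7, 3.0], [-0.1, -0.5, 5.5], [-0.5, -1.4, 5.4], [0.0, -1.9, 5.1], [-0.5, -0.7, 4.2], [-0.2, -2.6, 5.1], [-1.2, -0.7, 4.4], [-0.0, -0.5, 5.2], [-0.2, -1.0, 4.8], [-0.6, -1.1, 5.9], [-0.5, -1.6, 4.9]] 0.0031999999999999993 0.2092 15.4333 0.1845677837855447
grip 123 [ 0.5676 -0.2271  0.2064] rect [ 571.8 -225.2] [23.2 14.3] 20.3
```

View pics/s4.png

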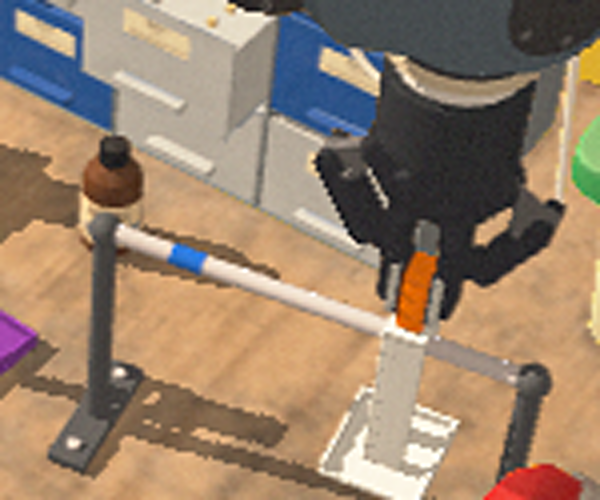

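The hook now covers the red band at about (405,325), which is no longer visible, and the blue band at (187,257) is clear. I'll let go, retreat upward, and look at the latch.

```bash
cat > press.py <<'E'
from h import *
YP=np.radians(-5.5); L0=np.array([.4544,.2240,.122])
def frame(yaw=YP): return R.from_euler('z',yaw)
def lift(L,th,yaw=YP,pull=.0,up=.006,tilt=None):
    "TCP pose with latch_grip at arm angle th; L = latch_grip with arm down and latch shut"
    tilt=th if tilt is None else tilt
    v=R.from_euler('y',th).apply([-.2,pull,.05])+R.from_euler('y',tilt).apply([0,0,up])
    p=L+frame(yaw).apply(v-np.array([-.2,0,.05]))
    return p,(frame(yaw)*R.from_euler('y',tilt)*R.from_euler('z',np.pi)*R.from_euler('x',np.pi)).as_quat()
E
python3 - <<'E'
from press import *
from rail import RED
r.set_gripper(.45); p=r.current_tool_pos()
r.move_linear([p[0],p[1],.30],vel=.15)
s=optics.get_image('side');P=pts(s);m=masks(s)
k=m['org']&(np.hypot(P[...,0]-RED[0],P[...,1]-RED[1])<.04)&(P[...,2]>.17);rect('carrier grip',P[k]);print(P[k].max(0))
p,q=lift(L0,0); r.move_linear([p[0],p[1],.30],q,vel=.25); r.move_linear([p[0],p[1],.225],vel=.15)
for th in(.2,.5,.6): print(th,r.inverse_kinematics(*lift(L0,th,pull=.014)))
T=pose();w=optics.get_image('wrist');P=wpts(w,T);m=masks(w);save(w,'w5.png')
k=m['red']&(P[...,2]>.1)&(P[...,2]<.16)&(np.hypot(P[...,0]-L0[0],P[...,1]-L0[1])<.03);g=P[k]
zt=np.percentile(g[:,2],95);rect('latch top',g[g[:,2]>zt-.005]);print(zt)
h=cv2.cvtColor(w['pixels'],cv2.COLOR_RGB2HSV);gr=(h[...,0]>60)&(h[...,0]<90)&(h[...,1]>80)
b=P[gr&(P[...,2]>.004)&(P[...,2]<.02)&(P[...,0]<.75)&(np.abs(P[...,1]-.21)<.12)];rect('base',b)
a=P[gr&(P[...,2]>.06)&(P[...,2]<.1)&(P[...,0]<.62)&(np.abs(P[...,1]-.21)<.12)];rect('arm',a)
print(r.current_t())
E
```

```text
carrier grip 151 [ 0.5684 -0.2282  0.2058] rect [ 572.5 -226.8] [23.6 16.8] 3.0
[ 0.58427759 -0.21811477  0.22276958]
0.2 [ 0.33835706  0.4921724   1.68661316  0.09187836  1.14625129 -1.18201637]
0.5 [ 0.27183309  0.61756509  1.39983659  0.1733135   1.59524515 -1.24040216]
0.6 [ 0.25318405  0.67513926  1.29436746  0.1972582   1.74013661 -1.24520976]
latch top 728 [0.4563 0.2287 0.1414] rect [457.2 228.6] [13.2 21.4] 85.4
0.14260212761131824
base 8258 [0.5119 0.2163 0.0119] rect [556.3 219.2] [107.8 277. ] 84.5
arm 6159 [0.53   0.2214 0.0825] rect [526.2 221.6] [ 51.5 190.7] 84.3
19.35
```

View pics/w5.png

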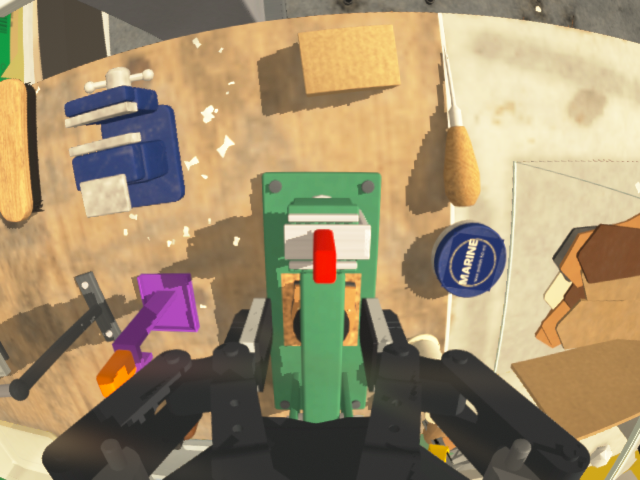

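The carrier still hangs on the red band. The latch is at (325,255), and its fit of (0.457, 0.229), yaw −5.5°, agrees with the base-plate centre. The tin at (470,258) is clear of the fingers.

Run:
```python
from press import *
L=np.array([.4570,.2286,.122]); fr=frame()
def F(): return fr.inv().apply(np.array(r.current_contact_force())-f0).round(1)
f0=np.zeros(3)
p,q=lift(L,0); r.move_linear([p[0],p[1],.19],q,vel=.1); r.move_linear(p,q,vel=.08)
f0=np.array(r.current_contact_force())
r.set_gripper(0,80); print('grip',r.current_opening(),r.current_finger_force(),F())
for d in(.004,.008,.011,.014):
    r.move_linear(*lift(L,0,pull=d),vel=.03); print('pull',d,F())
ok=True
for th in(.02,.04,.07,.1):
    r.move_linear(*lift(L,th,pull=.014),vel=.03); f=F(); print(th,f,r.current_opening())
    if np.abs(f).max()>30: ok=False;print('abort');break
if ok:
    for th in np.arange(.16,.51,.0567):
        r.move_linear(*lift(L,th,pull=.014),vel=.05); f=F(); print(round(th,3),f,r.current_opening())
        if np.abs(f).max()>30: print('abort');break
r.sleep(.3);s=optics.get_image('side');save(s,'s6.png',(200,130,480,340),2.8);print(r.current_t(),F())
```

```text
grip 0.15296884184508042 77.92384386062622 [-0.8  1.7  5.5]
pull 0.004 [-0.4 -5.9  6.3]
pull 0.008 [-0.9 -5.2  7.1]
pull 0.011 [-0.6 -7.5  8.5]
pull 0.014 [ 0.5 -6.8  7.3]
0.02 [ 1.6 -7.5 -2.3] 0.15152390855389608
0.04 [ 2.6 -7.3 -2.3] 0.15587407218334914
0.07 [ 1.7 -7.  -2.8] 0.1559037994213421
0.1 [ 0.9 -7.5 -2.8] 0.15284096582831158
0.16 [ 1.3 -6.9 -2.5] 0.15561141757175648
0.217 [ 1.  -7.6 -2. ] 0.1539792212091409
0.273 [-0.5 -7.1 -1.1] 0.15503821830762332
0.33 [-2.4 -7.2 -0.5] 0.15408362914993898
0.387 [-1.5 -7.4 -0.2] 0.15636335644475852
0.444 [-3.1 -7.4 -0.4] 0.15484942029843182
0.5 [-2.9 -6.9  0. ] 0.15198274729951491
26.5333 [-2.5 -7.  -0.4]
```

View pics/s6.png

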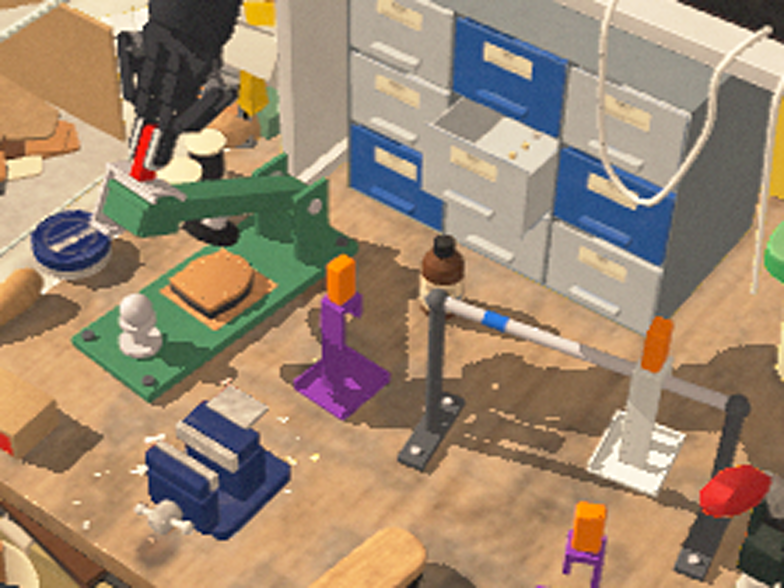

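The arm is held up clear of its ball (ball at 140,320), with the heel block in place and the carrier hanging at the red band. I'm handing it in.

```bash
python3 -c "
from h import *
print(r.current_tool_pos(), r.current_finger_force()); print(r.hand_in())"
```

```text
[0.50911696 0.23641107 0.21678496] 78.15287590026855
the job is handed in; nothing more can be done
None
```

The job is handed in at about 26.5 s of the 58 s limit: the carrier hangs released with its hook over the red band, the latch was pulled, and the press arm is held up with its front end about 9 cm higher by the commanded pose, with the heel block still in place and nothing around it visibly disturbed.

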